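Lock the glucose meter in the disinfection box

TASK

Disinfect the glucose meter: set it down flat, screen up, in the tray of the open disinfection box (do not drop it in), then shut the lid fully without slamming it. Then lock the box by turning the black knob on its sloping front clockwise until it clicks past its detent, let go, and leave the other things on the table standing where they are.

Things in the scene. Friction and masses are not known exactly. Their poses are not given: they have to be found in the camera images.
- meter_center (a point): centre (half-way up) of the loose white glucose meter that lies flat on the table, screen up; 93 mm long (its x), 52 mm wide (its y), 20 mm high (its z, up), 0.06 kg, ends and edges rounded. Grasp it across its 52 mm width. It may lie in the tray either way round
- uv_box: white disinfection box, fixed. Origin on the table under its tray's centre; x to its back (away from the robot), y left, z up. Tray 136 x 136 mm outside, wall tops 60 mm above the table, 7 mm walls, inside 122 x 122 mm, 29 mm deep. Ahead of it (x -66 to -140 mm, 136 mm wide) a wedge slopes down at 25 degrees from 60 mm high to 25 mm at the front; the black lock knob is at its middle
- tray_floor (a point): centre of the tray's flat inner floor, 31 mm above the table; axes as the box's. The meter rests here with its centre 10 mm above this point; anywhere in the tray will do
- lid_hinge (a point): middle of the lid's hinge line, at the back wall of the tray, 61 mm above the table; axes as the box's, the hinge line runs along y
- uv_lid (a joint): lid angle in rad: 0 fully shut (level), grows as it opens upward and backward, 1.6 at most; at the start 1.25 to 1.5. Stiff hinge: the lid stays at any angle and needs about 1 to 3 N at its free edge. Lid 136 x 136 mm, 11 mm thick; 0.13 kg
- lid_edge (a point): on the lid's outer face (its upper face when shut), at the middle of its free edge, 140 mm from the hinge line; the point's z points out of the outer face, its x toward the hinge. A grey tab 50 mm wide and 7 mm thick sticks out a further 12 mm beyond the edge here
- lock_knob (a joint): knob angle in rad: 0 unlocked (starts at 0 to 0.3), grows as it turns clockwise seen facing the panel. Turns freely (0.02 N m) up to 0.3, then the detent resists with up to about 0.3 N m, most near 0.45; its ridge lies at 0.75; well past it (0.85) the knob snaps on by itself to 1.05 or more (locked); stop at 1.25. Let go short of the ridge, it springs back to about 0.35
- knob_grip (a point): on the knob's axis, 30 mm out from the sloping face. z: along the axis, out of the panel (25 degrees from vertical, leaning to the robot); x: along the grip bar, to its end with the white line. Round foot 62 mm across up to 13 mm out from the face; on it a straight bar 68 mm long, 16 mm wide, 13 to 42 mm out. Clockwise is a negative turn about z. Panel dots: white unlocked, green locked
- specimen_cup_a: bystander: specimen cup with red lid, 62 mm across, 72 mm high; origin at the centre of its underside
- lancet_box: bystander: small red and white carton, 55 x 86 x 48 mm; origin at the centre of its underside
- strip_vial_b: bystander: white strip vial with blue cap, 42 mm across, 104 mm high; origin at the centre of its underside

How it is judged (in metres and radians):
On the way, in this order (a step that is already met when the one before it is completed fails the run):
1. the meter lies flat in the tray, screen up, released (x of meter_center in the frame of tray_floor between -0.05 and 0.05 m and y of meter_center in the frame of tray_floor between -0.05 and 0.05 m and height (world z) of meter_center below 0.046 m and angle between meter_center's own z axis and vertical below 0.12 rad and contact force between the fingers and glucose_meter below 0.1 N and linear speed of glucose_meter below 0.03 m/s), for 0.2 s.
2. the lid is fully shut (value of joint uv_lid below 0.05 rad), for 0.2 s.
3. the knob has clicked past its detent into its locked place (value of joint lock_knob above 0.95 rad), for 0.2 s.
At the end, for the whole second after the job is handed in: The meter lies flat (within 7 degrees), screen up, at rest in the tray; the lid is shut (under 0.05 rad); the knob rests in its locked place (over 0.95 rad) (x of meter_center in the frame of tray_floor between -0.05 and 0.05 m and y of meter_center in the frame of tray_floor between -0.05 and 0.05 m and height (world z) of meter_center below 0.046 m and angle between meter_center's own z axis and vertical below 0.12 rad and value of joint uv_lid below 0.05 rad and value of joint lock_knob above 0.95 rad and linear speed of glucose_meter below 0.02 m/s); the robot touches nothing.
It fails at once if the meter is dropped (moves faster than 0.7 m/s with no finger on it) (linear speed of glucose_meter above 0.7 m/s and contact force between the fingers and glucose_meter below 0.05 N).
It fails at once if the lid is slammed (faster than 4 rad/s) (velocity of joint uv_lid below -4 rad/s).
It fails at once if a bystander is moved by more than 30 mm or tipped (distance of any of specimen_cup_a, lancet_box, strip_vial_b from where it was at the start of the episode above 0.03 m or angle between any of specimen_cup_a, lancet_box, strip_vial_b's own z axis and vertical above 0.4 rad).
It also fails if it takes over 67 s, if anything falls off the work surface, if the arm or the gripper's body presses on something with over 40 N, if the wrist force passes 120 N, or if a joint passes its speed limit or range.

ROBOT

A 6-joint arm with a two-finger parallel gripper is mounted at the origin on a cart in front of the work surface, level with it; the furniture and walls round the work are solid. World frame = base frame: x ahead of the robot, y to its left, z up, the work surface at z = 0. Lengths are in mm, angles in rad, forces in N, time in s.
With the tool pointing down it reaches from about 400 to 925 mm from the base axis. Payload 12.5 kg.
Tool frame: the origin (TCP) lies midway between the tips of the shut fingers; the grasp point (between the pads) lies 19 mm behind it; z points along the fingers, y is the line along which they close (so a half turn about z gives the same grasp; the last joint's range is limited). The gripper opens to 95 mm and grips with 3 to 60 N. Pads are 20 mm wide; open, the fingers measure 119 mm over their backs; the gripper's body (75 mm by 180 mm) begins 59 mm behind the grasp point.
Start: joints at [-0.106, 0.491, 1.559, -0, 1.092, -0.106], TCP at [625.017, 0.021, 214.661] pointing down, gripper open.
Joint ranges: [-3.1, 3.1], [-0.84, 2.19], [0.05, 2.79], [-1.13, 4.28], [0.06, 2.93], [-2.69, 2.69]. Speed limits (rad/s): [2.22, 2.22, 2.79, 3.14, 3.14, 3.14].

INTERFACE

Orientations are given as [roll, pitch, yaw] about the fixed x, y, z axes, in that order (R = Rz(yaw) Ry(pitch) Rx(roll)).
In Python, from cell import state, read_camera, job_done gives the robot as it stands.
- The arm moves only by the tool carry_out, never from a script. Its argument "moves" is a list of rows, each an object with "slide": the shift along the tool's x, y, z as a fraction of full scale, a list of three; "spin": the turn about the tool's z as a fraction of full scale. A call has 1 to 12 rows; each row shifts and turns the commanded pose from where the row before left it, along the tool's axes as they then stand; what a row does not reach is not made up. Full scale, the value 1, is 0.4 m for a shift and 30 degrees for a turn. A row lasts 1/12 s, in which the tool goes at most 41.7 mm and 7.16 degrees, less where a joint would pass 70% of its speed; a pose out of reach is approached as far as the arm can. A call with a number of a shift or a turn outside -1 to 1 is refused whole. A call with a gripper value outside its range is refused whole. "hand" is the closure, from 0 (fully open) to 1 (shut), set as the call begins (left out, the last holds). The fingers move at their own pace and stop on an object; the grip force is fixed at half the most. Time passes only in rows, so rows that do not move let the fingers close. It gives the time, the measured TCP pose, the force, the opening and the grip force at its end, in the units of the state.
- state(): the state, without advancing time (a new reading comes with each control period).
- read_camera(name): name is "scene" or "side" or "wrist"; returns a dict with "color" (400x640x3 uint8, red, green, blue), "K" (3x3 intrinsics, pixels), "R" (3x3) and "t" (3): a world point X has camera coordinates R X + t. Camera axes: x right, y down, z forward; pixel columns grow to the right and rows downward; lengths in mm; the calibration is good to about 2 mm. A picture is of the moment at which its call begins. There is no depth.
- job_done(): hands the job in; it is judged then, once.
The state is a dict: "t": time; "joints": joint angles; "qvel": joint speeds; "tau": joint torques, N m; "eef_pos": TCP position; "tcp_rot": TCP orientation; "ft_force": force on the tool from outside, world axes, zero at the start; "moment": the same for the moment, N m; "opening": opening from 0.0 (shut) to 1.0 (fully open); "grip_force": force on a finger pad.
Only numpy, scipy, OpenCV 4.12 (cv2) and the standard library are available. Lean on these libraries where they do the work, as an engineer would, in place of code of your own. Each camera call takes 0.05 s, during which the arm holds its last target. There are 200 camera calls.

## Working session

There is one attempt and no reset: what is moved stays moved. The work goes in short steps, Python scripts to look and compute and a tool call to move; the robot and the scene stay as the last step left them, time stands still between calls to the robot, and variables do not carry over. Pictures are saved under pics/ and viewed, at most 10 in all, crops included, and the job is handed in when it is done.

Besides the shell and the picture viewer there is one more tool, called after "Emit:" as a command line: name --argument value ..., lists and objects as JSON in quotes. carry_out: Moves the arm, as the interface text tells. Shift numbers are shares of 0.4 m and turn numbers shares of 30 degrees, none past 1 either way. Its arguments: {"type":"object","properties":{"moves":{"type":"array"},"hand":{"type":"number"}},"required":["moves"]}

```bash
mkdir -p pics; ls
python3 - <<'E'
from cell import state, read_camera
import cv2, numpy as np
print(state())
for n in ("scene","side","wrist"):
    d=read_camera(n); np.savez(f"pics/{n}0.npz",**d)
    cv2.imwrite(f"pics/{n}0.png",d["color"][:,:,::-1])
    print(n,d["K"].tolist(),d["R"].round(4).tolist(),d["t"].round(1).tolist())
E
```

```text
pics
{'t': 0.0, 'joints': array([-1.05614566e-01,  4.91515646e-01,  1.55947861e+00, -3.19338711e-05,
        1.09169814e+00, -1.05611162e-01]), 'qvel': array([ 1.11321697e-04, -1.54489460e-03, -1.27021312e-03,  9.40880358e-06,
        4.98680764e-04,  9.41899671e-05]), 'tau': array([-9.52334158e-04, -6.12640929e+01, -2.58175153e+01,  6.92750537e-02,
        4.83079045e-02, -1.38641695e-05]), 'eef_pos': array([6.24740389e+02, 3.33929675e-02, 2.14078990e+02]), 'tcp_rot': array([-3.14049605e+00, -8.77651714e-05,  1.57080761e+00]), 'ft_force': array([ 0.5535553 ,  0.98297884, -0.10454601]), 'moment': array([-0.01092451,  0.0015717 , -0.00659413]), 'grip_force': 0.0, 'opening': 1.0012774162049944}
scene [[373.7656802710263, 0.0, 317.56359232017553], [0.0, 373.7656802710263, 204.11037037832392], [0.0, 0.0, 1.0]] [[0.9104, -0.4136, -0.0113], [-0.3197, -0.6859, -0.6537], [0.2627, 0.5987, -0.7567]] [-467.9, 211.1, 895.9]
side [[512.2600488333488, 0.0, 311.3693271568632], [0.0, 512.2600488333488, 206.41876438459903], [0.0, 0.0, 1.0]] [[0.9936, -0.1123, -0.0086], [-0.0487, -0.3595, -0.9319], [0.1016, 0.9263, -0.3627]] [-500.2, 97.8, 1414.6]
wrist [[335.0884665844725, 0.0, 319.7536341669903], [0.0, 335.0884665844725, 200.81123070387946], [0.0, 0.0, 1.0]] [[1.0, 0.0006, -0.0004], [0.0007, -0.9711, 0.2387], [-0.0003, -0.2387, -0.9711]] [-624.1, -27.4, 388.8]
```

View pics/scene0.png

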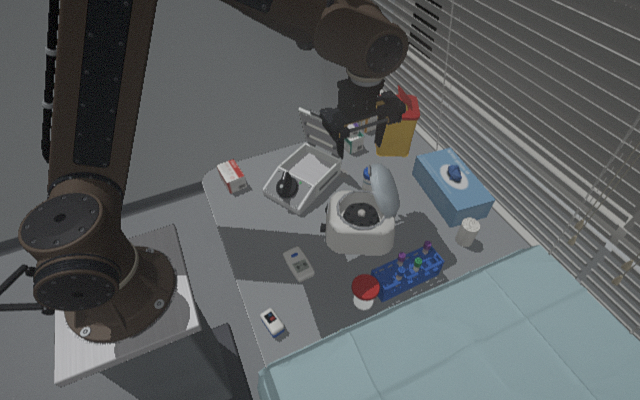

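View pics/side0.png

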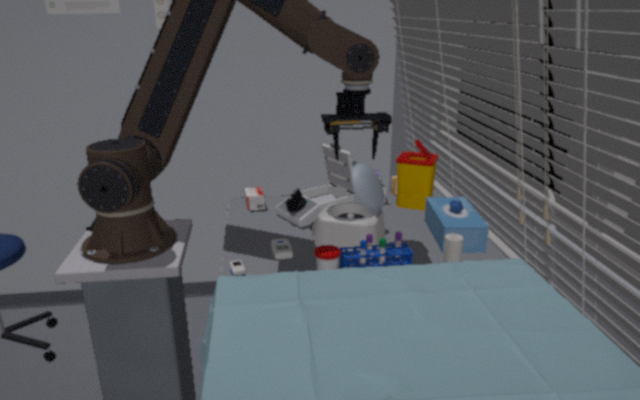

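The scene view shows the box (tray about (305,170), knob (287,185), lid (330,130)), the lancet carton (232,177), a centrifuge at (362,220), the cup (365,290), a grey device (299,262) and a small white one (272,321). I'll enlarge it to tell which device is the meter.

Run:
```python
import cv2, numpy as np
im=cv2.imread("pics/scene0.png")
a=cv2.resize(im[95:215,215:375],None,fx=5,fy=5,interpolation=cv2.INTER_CUBIC); cv2.imwrite("pics/boxcrop.png",a)
b=cv2.resize(im[235:345,245:395],None,fx=4,fy=4,interpolation=cv2.INTER_CUBIC); cv2.imwrite("pics/metercrop.png",b)
```

```text
(no output)
```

View pics/boxcrop.png

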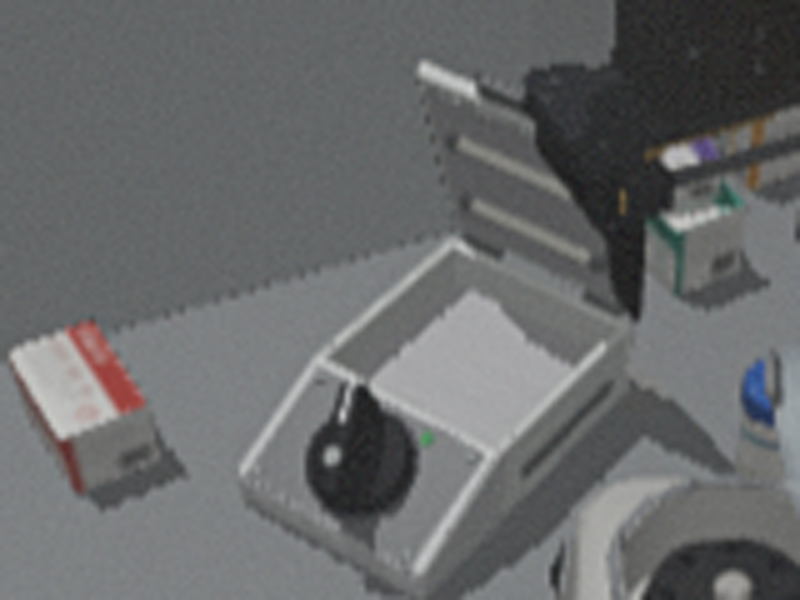

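View pics/metercrop.png

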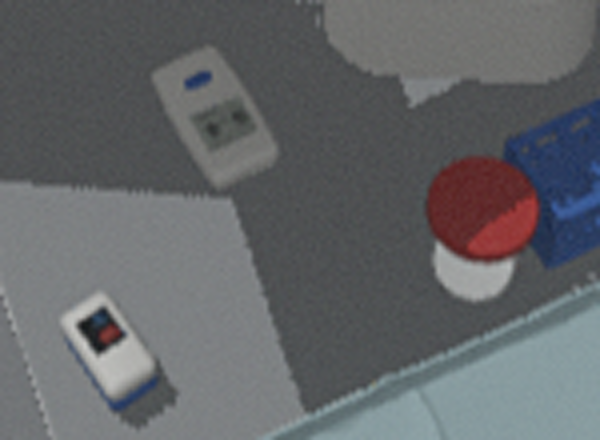

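View pics/wrist0.png

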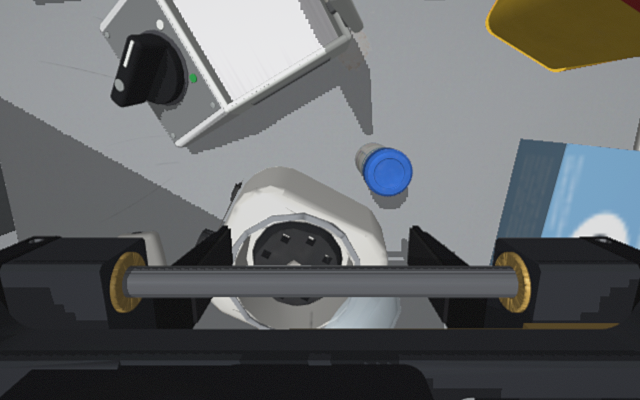

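The grey-shadowed device at (299,262) with a blue button and display is the meter. The box corners, knob, dots and blue-capped vial (385,170 in the wrist view) are also visible. Now I'll fit the poses.

```bash
cat > h.py <<'E'
import numpy as np, cv2
from scipy.optimize import least_squares
def ray(d,p,z):
    v=np.linalg.inv(d["K"])@[p[0],p[1],1]; v=d["R"].T@v; c=-d["R"].T@d["t"]
    return c+v*(z-c[2])/v[2]
def proj(d,X):
    X=np.atleast_2d(X)@d["R"].T+d["t"]; q=X@d["K"].T; return q[:,:2]/q[:,2:]
def place(P,x,y,a):
    P=np.atleast_2d(P); c,s=np.cos(a),np.sin(a)
    return np.c_[x+c*P[:,0]-s*P[:,1],y+s*P[:,0]+c*P[:,1],P[:,2]]
def load(n): return dict(np.load(f"pics/{n}.npz"))
E
python3 - <<'E'
from h import *
S=load("scene0");W=load("wrist0")
sc=lambda l,o,f:np.array(l)/f+o
box=sc([(455,240),(322,355),(495,457),(630,320),(242,470),(415,575)],(215,95),5)
P=np.array([(68,68,60),(-66,68,60),(-66,-68,60),(68,-68,60),(-140,68,25),(-140,-68,25)])
Wp=np.array([(180,145)]);WP=P[[5]]
f=lambda p:np.r_[(proj(S,place(P,*p))-box).ravel(),(proj(W,place(WP,*p))-Wp).ravel()*.5]
r=least_squares(f,[600,250,.5]);print("box",r.x,r.fun.round(1))
b=r.x
# knob: panel points
m=np.array([-103,0,42.5]);ang=np.radians(25)
n=np.array([-np.sin(ang),0,np.cos(ang)]);u=np.array([np.cos(ang),0,np.sin(ang)]);v=np.array([0,1,0])
K0=lambda a,r,h:place(m+n*h+r*(np.cos(a)*u+np.sin(a)*v),*b)
for a in np.radians([0,20,40,60,90]): print(np.degrees(a).round(),"scene tip",((proj(S,K0(a,30,42))-(215,95))*5).round()[0],"wrist",proj(W,K0(a,30,42)).round()[0],"dot r44", proj(W,K0(a,44,0)).round()[0])
print("center h42 wrist",proj(W,K0(0,0,42)),"grip",K0(0,0,30),"tray",place([0,0,31],*b))
for q in [1.2,1.3,1.4,1.5]:
    H=np.array([70-140*np.cos(q),68,61+140*np.sin(q)]);print(q,(proj(S,place(H,*b))-(215,95))*5)
mt=sc([(152,75),(212,46),(277,155),(222,188)],(245,235),4)
M=np.array([ray(S,p,17)[:2] for p in mt]);print(M.round(),M.mean(0),[np.linalg.norm(M[i]-M[(i+1)%4]).round() for i in range(4)])
e=(M[0]+M[1]-M[2]-M[3]);print("yaw",np.arctan2(e[1],e[0]))
print("cup",ray(S,(365,288),72),"lancet",ray(S,(228,173),48),"vial",ray(W,(386,171),104))
print("lid left tip pixel",(420,65))
E
```

```text
box [5.65350055e+02 1.64497314e+02 4.97740439e-01] [ 0.2 -1.3 -1.6 -0.3  0.9 -0.7  1.3  0.3 -1.3 -0.2  0.7  0.3 -0.5  0.6]
0.0 scene tip [369. 388.] wrist [145.  50.] dot r44 [191.  40.]
20.0 scene tip [353. 383.] wrist [136.  39.] dot r44 [180.  25.]
40.0 scene tip [335. 384.] wrist [126.  32.] dot r44 [166.  16.]
60.0 scene tip [318. 390.] wrist [116.  30.] dot r44 [153.  13.]
90.0 scene tip [297. 409.] wrist [104.  36.] dot r44 [136.  21.]
center h42 wrist [[125.993675    69.50528792]] grip [[463.70752475 109.26759006  69.68923361]] tray [[565.35005543 164.49731386  31.        ]]
1.2 [[393.49956722  94.30720635]]
1.3 [[408.20887375  76.11186499]]
1.4 [[423.35430419  59.77658649]]
1.5 [[438.7283345   45.49375494]]
[[ 386.  -71.]
 [ 429.  -66.]
 [ 434. -156.]
 [ 396. -163.]] [ 411.31683191 -114.17644821] [np.float64(43.0), np.float64(90.0), np.float64(39.0), np.float64(93.0)]
yaw 1.6507791598946517
cup [ 508.33601063 -264.9165463    72.        ] lancet [335.69316053 237.86192769  48.        ] vial [679.83488461  23.60505939 104.        ]
lid left tip pixel (420, 65)
```

Box at (565,164), yaw 28.5°, lid about 1.38 rad. The meter is at (411,-114) with its long axis near world y, so I'm moving above it.

Emit:
carry_out --moves '[{"slide": [-0.041,-0.0765,0],"spin": -0.12},{"slide": [-0.041,-0.0765,0],"spin": 0},{"slide": [-0.041,-0.0765,0],"spin": 0},{"slide": [-0.041,-0.0765,0],"spin": 0},{"slide": [-0.041,-0.0765,0],"spin": 0},{"slide": [-0.041,-0.0765,0],"spin": 0},{"slide": [-0.041,-0.0765,0],"spin": 0},{"slide": [0,0,0.08],"spin": 0},{"slide": [0,0,0.08],"spin": 0},{"slide": [0,0,0.08],"spin": 0},{"slide": [0,0,0],"spin": 0}]'

```text
t: 1.07
eef_pos: [415.2, -125.4, 114.9]
tcp_rot: [-3.135, -0.003, 1.633]
ft_force: [-0.4, 0.0, -0.9]
opening: 1.001
grip_force: 0.0
```

Run:
```python
from cell import *
from h import *
d=read_camera("wrist");np.savez("pics/wrist1.npz",**d);cv2.imwrite("pics/wrist1.png",d["color"][:,:,::-1]);s=state();print(s["eef_pos"],s["tcp_rot"])
print(proj(d,[[411,-114,20],[411,-70,20],[411,-160,20]]))
```

```text
[ 416.20379042 -125.70042296  117.10860318] [-3.13695258e+00 -2.59858313e-03  1.63334890e+00]
[[316.85649297 188.88913173]
 [320.298248   133.37374852]
 [313.52953812 242.55279227]]
```

View pics/wrist1.png

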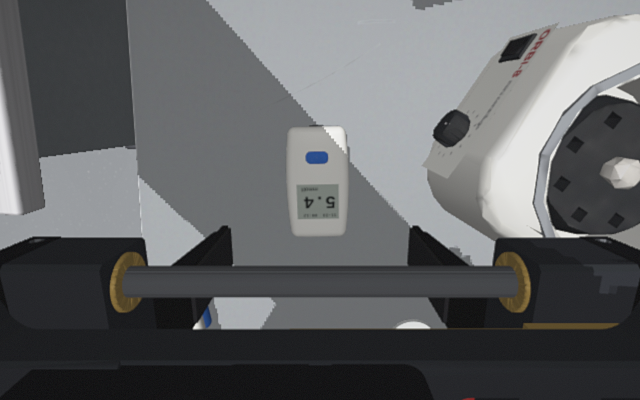

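The wrist view shows the meter centred at (318,181), aligned with the tool, which puts it at (412,-107.5). Descending.

Emit:
carry_out --moves '[{"slide": [0.046,-0.008,0.04],"spin": 0},{"slide": [0,0,0.08],"spin": 0},{"slide": [0,0,0.08],"spin": 0},{"slide": [0,0,0.05],"spin": 0},{"slide": [0,0,0.025],"spin": 0},{"slide": [0,0,0],"spin": 0},{"slide": [0,0,0],"spin": 0}]'

```text
t: 1.7
eef_pos: [413.8, -108.2, 9.6]
tcp_rot: [3.141, 0.0, 1.634]
ft_force: [-0.2, -1.1, 0.4]
opening: 1.0
grip_force: 0.0
```

Emit:
carry_out --moves '[{"slide": [0,0,0.01],"spin": 0},{"slide": [0,0,0],"spin": 0},{"slide": [0,0,0],"spin": 0},{"slide": [0,0,0],"spin": 0},{"slide": [0,0,0],"spin": 0},{"slide": [0,0,0],"spin": 0},{"slide": [0,0,0],"spin": 0},{"slide": [0,0,0],"spin": 0}]' --hand 0.6

```text
t: 2.37
eef_pos: [413.1, -108.0, 4.7]
tcp_rot: [3.141, 0.0, 1.634]
ft_force: [-0.1, 0.2, 3.6]
opening: 0.53
grip_force: 30.0
```

Emit:
carry_out --moves '[{"slide": [0,0,-0.06],"spin": 0},{"slide": [0,0,-0.095],"spin": -0.225},{"slide": [0,0,-0.095],"spin": -0.225},{"slide": [0,0,-0.095],"spin": -0.225},{"slide": [0,0,-0.095],"spin": -0.225},{"slide": [0,0,-0.08],"spin": -0.225},{"slide": [0,0,0],"spin": -0.225},{"slide": [0,0,0],"spin": -0.225},{"slide": [0,0,0],"spin": -0.225},{"slide": [0,0,0],"spin": -0.225},{"slide": [0,0,0],"spin": -0.225},{"slide": [0,0,0],"spin": -0.225}]'

```text
t: 3.37
eef_pos: [412.8, -107.9, 212.6]
tcp_rot: [3.142, -0.0, 2.935]
ft_force: [0.2, -0.5, 0.4]
opening: 0.529
grip_force: 30.0
```

Emit:
carry_out --moves '[{"slide": [0,0,0],"spin": -0.225},{"slide": [0,0,0],"spin": -0.225},{"slide": [0,0,0],"spin": -0.225},{"slide": [0,0,0],"spin": -0.225},{"slide": [0,0,0],"spin": -0.225},{"slide": [0,0,0],"spin": -0.225},{"slide": [0,0,0],"spin": 0}]'

```text
t: 3.95
eef_pos: [412.8, -107.9, 212.5]
tcp_rot: [3.141, -0.0, -2.641]
ft_force: [0.0, 0.1, -1.1]
opening: 0.526
grip_force: 30.0
```

Emit:
carry_out --moves '[{"slide": [-0.065,0.0462,0],"spin": 0},{"slide": [-0.065,0.0462,0],"spin": 0},{"slide": [-0.065,0.0462,0],"spin": 0},{"slide": [-0.065,0.0462,0],"spin": 0},{"slide": [-0.065,0.0462,0],"spin": 0},{"slide": [-0.065,0.0462,0],"spin": 0},{"slide": [-0.065,0.0462,0],"spin": 0},{"slide": [-0.065,0.0462,0],"spin": 0},{"slide": [-0.065,0.0462,0],"spin": 0},{"slide": [0,0,0.05],"spin": 0},{"slide": [0,0,0.05],"spin": 0},{"slide": [0,0,0],"spin": 0}]'

```text
t: 4.95
eef_pos: [538.3, 149.9, 169.3]
tcp_rot: [3.14, -0.005, -2.65]
ft_force: [-1.6, -0.3, -0.8]
opening: 0.529
grip_force: 30.0
```

Run:
```python
from cell import *
from h import *
for n in("wrist","scene"):
    d=read_camera(n);np.savez(f"pics/{n}2.npz",**d)
    im=d["color"][:,:,::-1]
    if n=="scene": im=cv2.resize(im[85:225,245:385],None,fx=2.857,fy=2.857,interpolation=cv2.INTER_CUBIC)
    cv2.imwrite(f"pics/{n}2.png",im)
a=cv2.imread("pics/wrist2.png");b=cv2.imread("pics/scene2.png");h=cv2.hconcat([a[:,120:520],b[:400,:400]]);cv2.imwrite("pics/both2.png",h)
s=state();print(s["eef_pos"],s["tcp_rot"],s["joints"].round(2))
```

```text
[539.74678813 149.44159773 172.52694409] [ 3.14110437e+00 -1.38394993e-03 -2.64935503e+00] [ 0.15  0.45  1.77 -0.    0.93 -1.91]
```

View pics/both2.png

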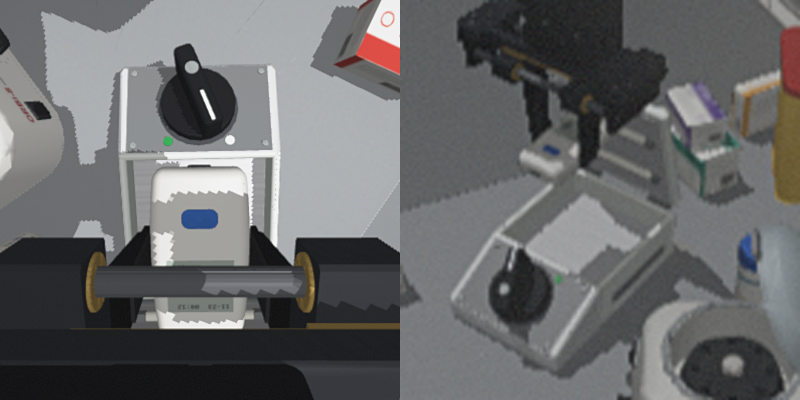

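The meter is firmly held and level over the box. In the wrist view, panel corners are at (122,68), (276,66), (120,155) and (280,153), dots at green (168,141) and white (230,140), and the knob bar runs from (187,50) to (212,122) with the white line toward the white dot. I'll refine the box pose and knob angle from these.

Run:
```python
from h import *
S=load("scene0");W=load("wrist2")
box=np.array([(455,240),(322,355),(495,457),(630,320),(242,470),(415,575)])/5+(215,95)
P=np.array([(68,68,60),(-66,68,60),(-66,-68,60),(68,-68,60),(-140,68,25),(-140,-68,25)])
Wp=np.array([(280,153),(120,155),(276,66),(122,68)])+(120,0);WP=P[[1,2,4,5]]
f=lambda p:np.r_[(proj(S,place(P,*p))-box).ravel()*.5,(proj(W,place(WP,*p))-Wp).ravel()]
r=least_squares(f,[565,164,.5]);print("box",r.x,r.fun.round(1));b=r.x
m=np.array([-103,0,42.5]);an=np.radians(25)
n=np.array([-np.sin(an),0,np.cos(an)]);u=np.array([np.cos(an),0,np.sin(an)]);v=np.array([0,1,0])
K0=lambda a,r,h:place(m+n*h+r*(np.cos(a)*u+np.sin(a)*v),*b)
pr=lambda *a:(proj(W,K0(*a))-(120,0))[0].round()
print("foot c",pr(0,0,13),"top c",pr(0,0,42))
for a in [0,15,30,45]: print(a,"tips h42",pr(np.radians(a),33,42),pr(np.radians(a+180),33,42),"dot",pr(np.radians(a),40,0),pr(np.radians(-a),40,0))
s=np.array([539.7,149.4]);c,sn=np.cos(b[2]),np.sin(b[2]);R=np.array([[c,sn],[-sn,c]])
print("tcp in box",R@(s-b[:2]))
for q in(1.25,1.35,1.45):
  for nm in("scene0",):
    H=np.array([70-140*np.cos(q),68,61+140*np.sin(q)]);print(q,((proj(S,place(H,*b))-(215,95))*5).round())
```

```text
box [5.61929117e+02 1.63910510e+02 5.03741652e-01] [-0.5 -0.4 -1.3  0.1  0.  -0.1  0.2  0.3 -1.1  0.2 -0.   0.5  1.9  0.9
 -1.9  0.8  0.2 -0.5 -0.3 -0.7]
foot c [199. 102.] top c [199.  83.]
0 tips h42 [200. 125.] [199.  43.] dot [200. 154.] [200. 154.]
15 tips h42 [212. 123.] [187.  44.] dot [212. 152.] [187. 152.]
30 tips h42 [223. 119.] [177.  48.] dot [224. 148.] [176. 148.]
45 tips h42 [232. 112.] [168.  55.] dot [234. 140.] [166. 141.]
tcp in box [-26.47218002  -1.97792828]
1.25 [[395.  87.]]
1.35 [[410.  70.]]
1.45 [[425.  55.]]
```

Emit:
carry_out --moves '[{"slide": [0,0,0.09],"spin": 0},{"slide": [0,0,0.09],"spin": 0},{"slide": [-0.025,0.005,0],"spin": 0},{"slide": [-0.025,0,0],"spin": 0},{"slide": [0,0,0.05],"spin": 0},{"slide": [0,0,0.05],"spin": 0},{"slide": [0,0,0.025],"spin": 0},{"slide": [0,0,0.015],"spin": 0},{"slide": [0,0,0],"spin": 0},{"slide": [0,0,0],"spin": 0}]'

```text
t: 5.88
eef_pos: [557.5, 161.0, 45.9]
tcp_rot: [-3.141, 0.001, -2.647]
ft_force: [-0.4, 0.7, -0.4]
opening: 0.531
grip_force: 30.0
```

Emit:
carry_out --moves '[{"slide": [0,0,0.008],"spin": 0},{"slide": [0,0,0.008],"spin": 0},{"slide": [0,0,0.005],"spin": 0},{"slide": [0,0,0],"spin": 0},{"slide": [0,0,0],"spin": 0}]'

```text
t: 6.3
eef_pos: [556.6, 160.8, 36.3]
tcp_rot: [-3.142, -0.0, -2.647]
ft_force: [0.6, -0.1, -0.6]
opening: 0.529
grip_force: 30.0
```

Emit:
carry_out --moves '[{"slide": [0,0,0.002],"spin": 0},{"slide": [0,0,0],"spin": 0},{"slide": [0,0,0],"spin": 0}]'

```text
t: 6.55
eef_pos: [556.6, 160.8, 35.5]
tcp_rot: [-3.142, 0.0, -2.647]
ft_force: [-1.2, 0.4, -0.7]
opening: 0.531
grip_force: 30.0
```

Emit:
carry_out --moves '[{"slide": [0,0,0],"spin": 0},{"slide": [0,0,0],"spin": 0},{"slide": [0,0,0],"spin": 0},{"slide": [0,0,0],"spin": 0},{"slide": [0,0,0],"spin": 0},{"slide": [0,0,0],"spin": 0}]' --hand 0.25

```text
t: 7.05
eef_pos: [556.7, 160.8, 35.5]
tcp_rot: [-3.141, 0.0, -2.647]
ft_force: [-0.2, -0.2, -0.5]
opening: 0.75
grip_force: 0.0
```

Emit:
carry_out --moves '[{"slide": [0,0,-0.04],"spin": 0},{"slide": [0,0,-0.07],"spin": 0},{"slide": [0,0,-0.0775],"spin": 0},{"slide": [0.06,0,0],"spin": 0},{"slide": [0,0,-0.09],"spin": 0},{"slide": [0,0,-0.09],"spin": 0},{"slide": [0,0,-0.09],"spin": 0},{"slide": [0,0,-0.09],"spin": 0},{"slide": [0,0,0],"spin": 0}]'

```text
t: 7.8
eef_pos: [537.4, 149.8, 261.2]
tcp_rot: [-3.138, 0.01, -2.647]
ft_force: [0.6, 0.7, 1.1]
opening: 0.754
grip_force: 0.0
```

Run:
```python
from cell import *
from h import *
w=read_camera("wrist");s=read_camera("scene")
for n,d in(("wrist3",w),("scene3",s)): np.savez(f"pics/{n}.npz",**d)
b=cv2.resize(s["color"][85:225,245:385,::-1],(400,400),interpolation=cv2.INTER_CUBIC)
cv2.imwrite("pics/both3.png",cv2.hconcat([np.ascontiguousarray(w["color"][:,120:520,::-1]),b]))
S=load("scene0");print("cartons",ray(S,(352,152),0),ray(S,(395,155),0))
t=state();print(t["eef_pos"],t["tcp_rot"])
```

```text
cartons [733.82125666 212.95250337   0.        ] [ 8.52248457e+02  1.41257609e+02 -1.13686838e-13]
[535.6816633  149.43814859 255.60248173] [-3.14062600e+00  2.65462214e-03 -2.64673741e+00]
```

View pics/both3.png

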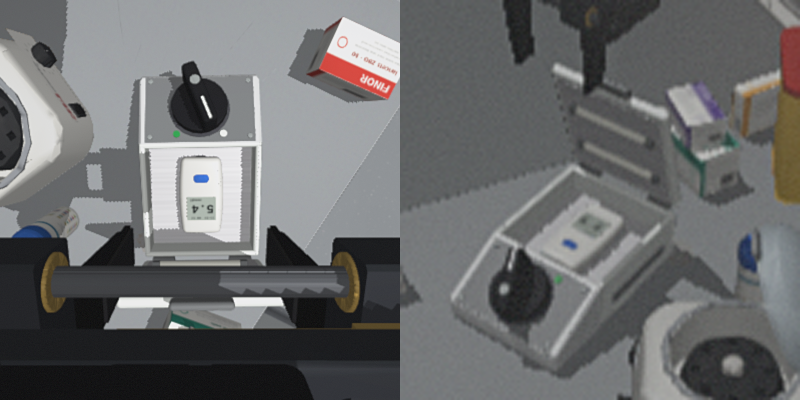

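The meter lies flat, screen up, centred in the tray. The lid's free edge runs from (555,68) to (672,112), and the cartons are well behind it. Going over and behind the lid with the fingers shut.

Emit:
carry_out --moves '[{"slide": [-0.05,0,0],"spin": 0},{"slide": [-0.08,0,0],"spin": 0},{"slide": [-0.09,0,0],"spin": 0},{"slide": [-0.09,0,0],"spin": 0},{"slide": [0,0,0.05],"spin": 0},{"slide": [0,0,0.08],"spin": 0},{"slide": [0,0,0.06],"spin": 0},{"slide": [0,0,0],"spin": 0},{"slide": [0,0,0],"spin": 0}]' --hand 1.0

```text
t: 8.65
eef_pos: [643.9, 208.1, 176.5]
tcp_rot: [3.14, -0.004, -2.647]
ft_force: [-0.6, -0.6, 0.8]
opening: 0.173
grip_force: 0.0
```

Emit:
carry_out --moves '[{"slide": [0.026,0,0.007],"spin": 0},{"slide": [0.026,0,0.007],"spin": 0},{"slide": [0.0275,0,0.005],"spin": 0},{"slide": [0.0275,0,0.005],"spin": 0},{"slide": [0.025,0,0.01],"spin": 0},{"slide": [0.025,0,0.01],"spin": 0},{"slide": [0.024,0,0.015],"spin": 0},{"slide": [0.024,0,0.015],"spin": 0},{"slide": [0.02,0,0.019],"spin": 0},{"slide": [0.02,0,0.019],"spin": 0},{"slide": [0,0,0],"spin": 0},{"slide": [0,0,0],"spin": 0}]' --hand 1.0

```text
t: 9.65
eef_pos: [559.0, 161.8, 135.0]
tcp_rot: [-3.141, 0.002, -2.647]
ft_force: [-0.3, 0.3, 0.3]
opening: 0.004
grip_force: 0.0
```

Emit:
carry_out --moves '[{"slide": [0.015,0,0.0245],"spin": 0},{"slide": [0.015,0,0.0245],"spin": 0},{"slide": [0.011,0,0.026],"spin": 0}]'

```text
t: 9.9
eef_pos: [544.9, 154.2, 104.8]
tcp_rot: [-3.141, 0.003, -2.647]
ft_force: [0.6, -1.0, 1.1]
opening: 0.006
grip_force: 0.5
```

Emit:
carry_out --moves '[{"slide": [0.011,0,0.025],"spin": 0},{"slide": [0.005,0,0.025],"spin": 0},{"slide": [0.005,0,0.02],"spin": 0},{"slide": [0,0,0.006],"spin": 0},{"slide": [0,0,0],"spin": 0}]'

```text
t: 10.32
eef_pos: [536.7, 150.1, 72.9]
tcp_rot: [3.141, -0.0, -2.647]
ft_force: [-0.7, -0.1, -0.4]
opening: 0.003
grip_force: 0.0
```

Run:
```python
from cell import *
from h import *
a=load("side2") if 0 else None
s=read_camera("scene");np.savez("pics/scene4.npz",**s)
o=load("scene3")
b=(562,164,.504)
# lid inner-face sample points when open at 1.4
for q in(1.4,):
  P=np.array([[70-r*np.cos(q),y,61+r*np.sin(q)] for r in(60,100,135) for y in(-55,55)])
  for p in proj(s,place(P,*b)).round().astype(int): print(p,o["color"][p[1],p[0]],s["color"][p[1],p[0]])
P=np.array([[x,y,72] for x in(20,-50) for y in(-50,50)])
for p in proj(s,place(P,*b)).round().astype(int): print("top",p,o["color"][p[1],p[0]],s["color"][p[1],p[0]])
t=state();print(t["eef_pos"],t["ft_force"])
```

```text
[337 144] [85 86 86] [124 128 126]
[306 129] [83 86 86] [29 29 32]
[336 134] [90 90 91] [ 97 102  99]
[304 120] [89 88 89] [30 32 34]
[335 125] [164 166 165] [172 174 170]
[302 110] [179 181 181] [80 75 71]
top [327 163] [102 103 104] [184 187 183]
top [300 150] [100 102 100] [45 43 43]
top [312 177] [90 90 92] [119 120 119]
top [285 163] [100 103 101] [164 167 164]
[536.90489757 150.09546305  73.29501948] [ 0.54823467 -1.33711327  0.78598172]
```

Emit:
carry_out --moves '[{"slide": [0,0,0.004],"spin": 0},{"slide": [0,0,0.004],"spin": 0},{"slide": [0,0,0],"spin": 0}]'

```text
t: 10.62
eef_pos: [537.2, 150.2, 72.1]
tcp_rot: [-3.141, 0.002, -2.647]
ft_force: [-4.7, -1.2, 18.8]
opening: 0.0
grip_force: 9.3
```

The lid is shut, with 19 N of push-back at z = 72. Next I lift, turn the tool 90° and go to the front end of the knob bar.

Emit:
carry_out --moves '[{"slide": [0,0,-0.03],"spin": 0},{"slide": [0,0,-0.07],"spin": 0.2},{"slide": [0,0,-0.07],"spin": 0.23},{"slide": [0,0,0],"spin": 0.23},{"slide": [0,0,0],"spin": 0.23},{"slide": [0,0,0],"spin": 0.23},{"slide": [0,0,0],"spin": 0.23},{"slide": [0,0,0],"spin": 0.23},{"slide": [0,0,0],"spin": 0.23},{"slide": [0,0,0],"spin": 0.23},{"slide": [0,0,0],"spin": 0.23},{"slide": [0,0,0],"spin": 0.23}]'

```text
t: 11.62
eef_pos: [536.7, 150.1, 138.4]
tcp_rot: [3.141, 0.0, 2.321]
ft_force: [-0.3, 0.3, 0.3]
opening: 0.006
grip_force: 0.0
```

Emit:
carry_out --moves '[{"slide": [0,0,0],"spin": 0.23},{"slide": [0,0,0],"spin": 0.23},{"slide": [0,0,0],"spin": 0.04},{"slide": [-0.026,-0.07,0],"spin": 0},{"slide": [-0.026,-0.075,0],"spin": 0},{"slide": [-0.026,-0.075,0],"spin": 0},{"slide": [-0.027,-0.07,0],"spin": 0},{"slide": [0,0,0],"spin": 0},{"slide": [0,0,0],"spin": 0}]'

```text
t: 12.37
eef_pos: [454.3, 57.2, 138.6]
tcp_rot: [3.141, 0.0, 2.066]
ft_force: [0.1, 0.5, 0.0]
opening: 0.002
grip_force: 0.0
```

Run:
```python
from cell import *
from h import *
w=read_camera("wrist");s=read_camera("scene")
for n,d in(("wrist5",w),("scene5",s)): np.savez(f"pics/{n}.npz",**d)
b=cv2.resize(s["color"][105:225,245:365,::-1],(400,400),interpolation=cv2.INTER_CUBIC)
cv2.imwrite("pics/both5.png",cv2.hconcat([np.ascontiguousarray(w["color"][:,120:520,::-1]),b]))
t=state();p=t["eef_pos"];c,sn=np.cos(.504),np.sin(.504)
print(p,t["tcp_rot"],np.array([[c,sn],[-sn,c]])@(p[:2]-(562,164)))
```

```text
[455.2672959   58.11069448 138.40462849] [3.14033405e+00 6.27196475e-04 2.06692158e+00] [-144.59866622  -41.17816016]
```

View pics/both5.png

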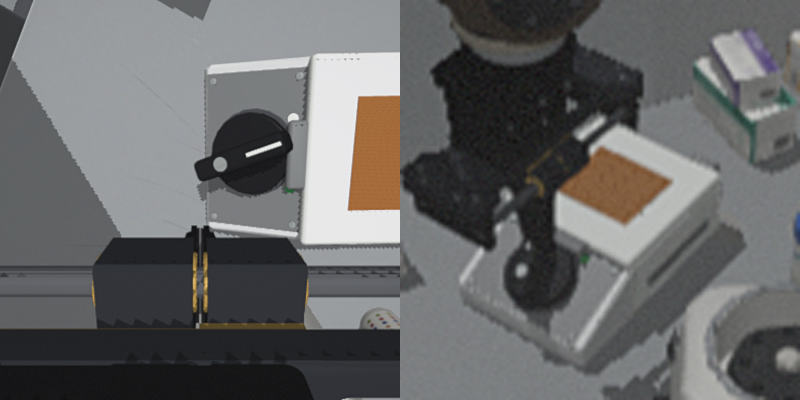

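Lid shut, with the tab beside the knob. In the wrist view the bar runs from (205,168) to (285,140) with its white line still near the white dot, and the closed fingers are at (200,230) on the right side of it. Lowering, then pushing.

Emit:
carry_out --moves '[{"slide": [0,0,0.06],"spin": 0},{"slide": [0,0,0.08],"spin": 0},{"slide": [0,0,0.05],"spin": 0},{"slide": [0,0,0.03],"spin": 0},{"slide": [0,0,0],"spin": 0},{"slide": [0.015,0,0],"spin": 0},{"slide": [0.013,0,0],"spin": 0}]'

```text
t: 13.05
eef_pos: [449.5, 68.3, 50.5]
tcp_rot: [3.141, 0.001, 2.066]
ft_force: [0.7, -15.4, -2.9]
opening: 0.004
grip_force: 7.0
```

Emit:
carry_out --moves '[{"slide": [0.015,0.003,0],"spin": 0},{"slide": [0.012,0.003,0],"spin": 0}]'

```text
t: 13.22
eef_pos: [446.3, 77.8, 51.0]
tcp_rot: [3.141, 0.002, 2.067]
ft_force: [-0.1, -16.6, -0.5]
opening: 0.001
grip_force: 7.1
```

Emit:
carry_out --moves '[{"slide": [0.008,0.002,0],"spin": 0},{"slide": [0.007,0.002,0],"spin": 0}]'

```text
t: 13.38
eef_pos: [444.5, 84.7, 51.1]
tcp_rot: [3.141, 0.001, 2.066]
ft_force: [-3.4, -6.0, -0.5]
opening: 0.002
grip_force: 3.6
```

Emit:
carry_out --moves '[{"slide": [0.008,0.004,-0.002],"spin": 0},{"slide": [0.006,0.004,-0.002],"spin": 0}]'

```text
t: 13.55
eef_pos: [443.8, 89.0, 52.1]
tcp_rot: [-3.138, 0.002, 2.069]
ft_force: [-0.9, -60.6, -15.9]
opening: 0.005
grip_force: 29.1
```

Emit:
carry_out --moves '[{"slide": [0.006,0.003,-0.001],"spin": 0},{"slide": [0.004,0.003,-0.001],"spin": 0},{"slide": [0,0,0],"spin": 0}]'

```text
t: 13.8
eef_pos: [443.6, 90.4, 52.3]
tcp_rot: [-3.135, 0.004, 2.069]
ft_force: [-0.3, -82.7, -17.2]
opening: 0.0
grip_force: 39.6
```

The force fell and then rose steeply to 83 N, so the knob has likely snapped over and met its stop. Backing off to look.

Emit:
carry_out --moves '[{"slide": [-0.015,-0.002,0],"spin": 0},{"slide": [-0.04,-0.01,0],"spin": 0},{"slide": [-0.04,-0.01,0],"spin": 0},{"slide": [0,0,-0.06],"spin": 0},{"slide": [0,0,-0.08],"spin": 0},{"slide": [0,0,-0.08],"spin": 0},{"slide": [0,0,0],"spin": 0},{"slide": [0,0,0],"spin": 0},{"slide": [0,0,0],"spin": 0}]'

```text
t: 14.55
eef_pos: [455.1, 58.4, 140.8]
tcp_rot: [3.141, 0.001, 2.066]
ft_force: [0.3, 1.0, -1.0]
opening: 0.002
grip_force: 0.0
```

Run:
```python
from cell import *
from h import *
w=read_camera("wrist");s=read_camera("scene")
for n,d in(("wrist6",w),("scene6",s)): np.savez(f"pics/{n}.npz",**d)
b=cv2.resize(s["color"][105:225,245:365,::-1],(400,400),interpolation=cv2.INTER_CUBIC)
cv2.imwrite("pics/both6.png",cv2.hconcat([np.ascontiguousarray(w["color"][:,120:520,::-1]),b]))
t=state();print(t["eef_pos"],t["ft_force"])
m=np.array([-103,0,42.5]);an=np.radians(25);bb=(562,164,.504)
n=np.array([-np.sin(an),0,np.cos(an)]);u=np.array([np.cos(an),0,np.sin(an)]);v=np.array([0,1,0])
for k in("wrist5","wrist6"):
  W=load(k)
  for a in np.radians([15,-15,-30,-45]): print(k,np.degrees(a).round(),[(proj(W,place(m+n*42+r*(np.cos(a)*u+np.sin(a)*v),*bb))-(120,0))[0].round().tolist() for r in(33,-33)])
```

```text
[454.81012672  58.24313197 139.80755336] [0.15989894 0.30808279 0.05417303]
wrist5 15.0 [[285.0, 145.0], [195.0, 167.0]]
wrist5 -15.0 [[284.0, 172.0], [195.0, 143.0]]
wrist5 -30.0 [[278.0, 184.0], [199.0, 131.0]]
wrist5 -45.0 [[270.0, 193.0], [206.0, 121.0]]
wrist6 15.0 [[283.0, 146.0], [193.0, 167.0]]
wrist6 -15.0 [[281.0, 172.0], [193.0, 143.0]]
wrist6 -30.0 [[276.0, 184.0], [197.0, 132.0]]
wrist6 -45.0 [[267.0, 193.0], [204.0, 122.0]]
```

View pics/both6.png

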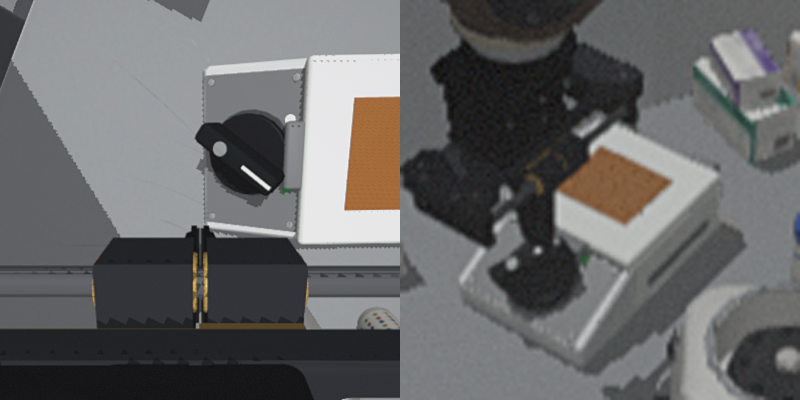

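The bar now runs from (203,130) to (278,187), about 50° further clockwise and pointing at the green dot. It stayed there after I let go, so it is locked, and the lid is still shut. Handing in.

```bash
python3 -c "
from cell import *
print(job_done())"
```

```text
the job is handed in; nothing more can be done
None
```

I set the meter flat, screen up, in the tray, shut the lid and turned the knob until it stayed in its locked position. The arm was clear of everything and I saw no bystander disturbed; the job is handed in, but no verdict came back.

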